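# Load a stick of tag blanks into the engraver's spring magazine

## Task

Take the gold stick of tag blanks out of the wooden stand, lay it flat on the desk and let go, then take it again by its middle. Load it into the channel of the feed magazine by pushing the black spring follower back with its end and lowering it between the nose and the follower, so that it lies flat on the channel floor and the follower presses it against the green nose when you let go. Then push the red-handled rail fully home over it; never drop the stick from a height, and leave the black stick and the other things where they are.

Things in the scene. Friction and masses are not known exactly. Their poses are not given: they have to be found in the camera images.
- gold_stick: Brass-coloured stick of tag blanks: rigid square bar 14 x 14 x 90 mm, about 70 g, two white paper bands. All sides and both ends are alike: any side may lie down, either end may lead. Origin at the centre of one end (the lower one at the start), z along its length, x and y square to its sides. It starts upright in one of the stand's wells, 50 mm of it above the stand.
- gold_stick_mid (a point): The centre of the gold stick (45 mm along z from its origin, on its axis). Axes as the stick's.
- black_stick: A like stick, black with white bands, standing in the other well; to be left alone. Origin and axes as for the gold stick.
- stand: Wooden block fixed to the desk, 44 (x) x 130 (y) x 40 (z) mm, origin at the centre of its underside, z up. Two square wells, 17 mm wide and 34 mm deep, open at the top, at y = +40 and -40 mm; which of them holds the gold stick varies.
- magazine: Feed magazine fixed to the desk: a straight channel, open at the top, along its x axis from the nose to the tail. Origin on the desk under the inner face of the green nose (the channel's end stop), z up. Dark base plate 6 mm thick, 76 mm wide, from x = -28 to 228 mm. The nose is 12 mm thick, its top 50 mm above the desk.
- channel_nose (a point): On the channel's centre line at floor level (34 mm above the desk), at the nose's inner face; axes as the magazine's. The loaded stick's middle is at x = 45, y = 0, z = 7 mm from here. The walls (x = 0 to 22 and 72 to 222 mm) rise 16 mm over the floor, as does the nose; they stand 18 mm apart, the upper 6 mm flared to 25 mm as a lead-in.
- window_mid (a point): Channel floor at the middle of the window (x = 47 mm from the nose), axes as the magazine's. From x = 22 to 72 mm the channel has no walls, only a floor bar 16 mm wide and 12 mm thick with 16 mm of air below it, so fingers on both sides of the stick fit there, down past the floor.
- follower (a joint): Spring follower, a black block in the channel: how far it is pushed back towards +x, m, 0 to 0.038. At 0 its face is 74 mm from the nose, so the 90 mm stick goes in only once it is pushed back more than 0.016; it reads 0.016 with the stick home. The spring pushes towards the nose with 3 N at 0, 4 N at 0.016, 5 N at 0.033.
- follower_face (a point): Centre of the follower's face at floor level; moves with it, axes as the magazine's. The block is 15 mm wide and 15 mm high; above it a stem 6 mm wide and 6 mm thick, flush with the face, rises to 40 mm over the channel floor, so a stick held level above walls and nose can push it back.
- rail (a joint): Rail that closes the channel: flat aluminium fork sliding on top of the walls, 17.5 to 20.5 mm over the channel floor, with a 9 mm slot for the follower's stem. 0 = shut (fully home, towards the nose), 0.106 m = fully open. Its tips are (10 mm + this value) from the nose: 106 to 116 mm at the start, the channel up to there being open. Stiff (2 N), stays where left, has no latch.
- rail_handle (a point): Centre of the top of the rail's upright red handle: 12 mm thick along the channel, 24 mm wide across it, 30 mm high, top 86.5 mm above the desk. Moves with the rail, is pushed towards the nose to shut it; when shut it is 115 mm from the nose. Axes as the magazine's.
- marker: Black and white marker pen lying on the desk, 17 x 135 x 16 mm, length along its y; leave it.
- v_block: Grey steel V-block, 40 x 40 x 30 mm, leave it.
- oil_bottle: Small oil bottle with a red spout, 41 x 40 x 118 mm, standing; leave it.
There are look-alikes about, which are no part of the job. Leave any blue or purple look-alike of the gold_stick alone.

How it is judged:
On the way, in this order (a step that is already met when the one before it is completed fails the run):
1. the gold stick lies flat on the desk, let go (angle between gold_stick's own z axis and vertical between 1.45 and 1.69 rad and height (world z) of gold_stick_mid below 0.0115 m and contact force between the fingers and gold_stick below 0.1 N and linear speed of gold_stick below 0.05 m/s), for 0.2 s.
2. the gold stick lies in the channel between nose and follower, let go, with the rail still open (x of gold_stick_mid in the frame of channel_nose between 0.042 and 0.048 m and y of gold_stick_mid in the frame of channel_nose between -0.0035 and 0.0035 m and z of gold_stick_mid in the frame of channel_nose between 0.0045 and 0.0095 m and angle between the z axis of gold_stick and the x axis of channel_nose, either way round below 0.08 rad and value of joint follower between 0.012 and 0.02 m and contact force between the fingers and gold_stick below 0.1 N and linear speed of gold_stick below 0.02 m/s and value of joint rail above 0.06 m), for 0.2 s.
At the end, for the whole second after the job is handed in: The gold stick lies at rest on the channel floor, along the channel to 0.08 rad, its middle 45 mm from the nose face (within 3 mm), within 3.5 mm of the centre line and 2.5 mm of lying height, with the follower pressing on its end (reading 12 to 20 mm), not held; the rail is shut to within 4 mm (x of gold_stick_mid in the frame of channel_nose between 0.042 and 0.048 m and y of gold_stick_mid in the frame of channel_nose between -0.0035 and 0.0035 m and z of gold_stick_mid in the frame of channel_nose between 0.0045 and 0.0095 m and angle between the z axis of gold_stick and the x axis of channel_nose, either way round below 0.08 rad and value of joint follower between 0.012 and 0.02 m and contact force between the fingers and gold_stick below 0.1 N and linear speed of gold_stick below 0.02 m/s and value of joint rail below 0.004 m); the robot touches nothing.
It fails at once if the gold stick was dropped: falling faster than 0.8 m/s out of the fingers (linear speed of gold_stick above 0.8 m/s and contact force between the fingers and gold_stick below 0.05 N).
It fails at once if the black stick was moved more than 20 mm (distance of black_stick from where it was at the start of the episode above 0.02 m).
It fails at once if the marker was moved more than 20 mm (distance of marker from where it was at the start of the episode above 0.02 m).
It fails at once if the v block was moved more than 20 mm (distance of v_block from where it was at the start of the episode above 0.02 m).
It fails at once if the oil bottle was moved more than 20 mm (distance of oil_bottle from where it was at the start of the episode above 0.02 m).
It also fails if it takes over 72 s, if anything falls off the work surface, if the arm or the gripper's body presses on something with over 40 N, if the wrist force passes 120 N, or if a joint passes its speed limit or range.

## Robot

A 7-joint arm with a two-finger parallel gripper is mounted at the origin on a cart in front of the work surface, level with it; the furniture and walls round the work are solid. World frame = base frame: x ahead of the robot, y to its left, z up, the work surface at z = 0. Lengths are in m, angles in rad, forces in N, time in s.
With the tool pointing down it reaches from about 0.4 to 0.85 m from the base axis. Payload 10.4 kg.
Tool frame: the origin (TCP) lies on the mounting face of the last link; the fingertips stand 173 mm ahead of it and the grasp point (between the pads) lies 155 mm ahead of it (manip.tip_extent is the distance from the TCP to the fingertips, in m); z points along the fingers, y is the line along which they close (so a half turn about z gives the same grasp; the last joint's range is limited). The gripper opens to 85 mm and grips with 20 to 120 N. Pads are 22 mm wide; open, the fingers measure 114 mm over their backs; the gripper's body (76 mm by 85 mm) begins 54 mm behind the grasp point. The pads swing forward as they close: fully open they stand 13 mm farther back than shut.
Start: joints at [-1.136, 0.332, -0.065, 1.46, 0.022, 1.35, -0.088], TCP at [0.276, 0.561, 0.405] pointing down, gripper open.
Joint ranges: [-2.6, 2.6], [-0.5, 2.12], [-1.47, 1.34], [0.16, 2.42], [-1.27, 4.41], [0.06, 2.06], [-2.6, 2.6]. Speed limits (rad/s): [2.22, 2.22, 2.79, 2.79, 3.14, 3.14, 3.14].

## Interface

Orientations are given as a unit quaternion [x, y, z, w].
In Python, from workcell import manip gives the robot as it stands.
- The arm moves only by the tool move_arm, never from a script. Its argument "plan" is one flat list of numbers, 7 for each row, row after row: the turn, a rotation vector about the tool's x, y, z in rad, then the shift along the tool's x, y, z in m, then the finger opening in m, from 0 to 0.0854. In form: [ax, ay, az, dx, dy, dz, gripper, ax, ay, az, dx, dy, dz, gripper, ...]. A call has 1 to 12 rows; each row is the pose to reach, as a shift and turn from the pose commanded when the call began, along the tool's axes at that moment; what a row does not reach only later rows make up. A row lasts 1/8 s, in which the tool goes at most 62.5 mm and 10.7 degrees, less where a joint would pass 70% of its speed; a pose out of reach is approached as far as the arm can. A call with a gripper value outside its range is refused whole. The fingers move at their own pace and stop on an object; "squeeze" is the grip in N (left out, the last holds). Time passes only in rows, so rows that repeat a pose let the fingers close. It gives the time, the measured TCP pose, the force, the opening and the grip force at its end, in the units of the state.
- manip.get_obs(): the state, without advancing time (a new reading comes with each control period).
- manip.camera(name): name is "scene" or "top"; returns a dict with "color" (384x512x3 uint8, red, green, blue), "fx", "fy", "cx", "cy" (pixels), "dist" ([k1, k2, p1, p2, k3] as OpenCV has them; the pictures are not rectified), "cam_to_world" (4x4, takes a point from camera to world coordinates). Camera axes: x right, y down, z forward; pixel columns grow to the right and rows downward; lengths in m; the calibration is good to about 2 mm. A picture is of the moment at which its call begins. There is no depth.
- manip.hand_in(): hands the job in; it is judged then, once.
Trained networks look in a picture, given as the dict that the camera call returned (one of the last four; its "shot" number tells which), for a name from the list of things; names that differ only in an ending like _2 or _b are one class to them, and where a whole thing is asked for, a point or a joint stands for the part that bears it (a point fixed in the world has none). Each returns a list of dicts, best first, with "conf" (0 to 1); they miss things now and then, are a little off and sometimes report something else, mostly with a low value. They report only what shows in the picture. A call takes as long as a camera call. They do not tell look-alikes from the thing itself.
- manip.look_for(picture, label): "position" ([x, y, z] in m, in the coordinates of the camera as it stood for that picture, good to about 4 mm: the middle of the surface that is visible of it).
- manip.silhouettes(picture, label): "pixels" (384x512 bool, what is visible of it).
- manip.tip_of(picture, label): "position" ([x, y, z] in m, in the coordinates of the camera as it stood for that picture, good to about 4 mm: a listed point, or the origin of a listed thing).
The state is a dict: "clock": time; "joint_pos": joint angles; "joint_velocities": joint speeds; "tau": joint torques, N m; "position": TCP position; "ee_rot": TCP orientation; "ft_force": force on the tool from outside, world axes, zero at the start; "torque": the same for the moment, N m; "grip_width": opening from 0.0 (shut) to 1.0 (fully open); "grasp_force": force on a finger pad.
Only numpy, scipy, OpenCV 4.12 (cv2) and the standard library are available. Lean on these libraries where they do the work, as an engineer would, in place of code of your own. Each camera call takes 0.05 s, during which the arm holds its last target. There are 200 camera calls.

## Working session

There is one attempt and no reset: what is moved stays moved. The work goes in short steps, Python scripts to look and compute and a tool call to move; the robot and the scene stay as the last step left them, time stands still between calls to the robot, and variables do not carry over. Pictures are saved under pics/ and viewed, at most 10 in all, crops included, and the job is handed in when it is done.

Besides the shell and the picture viewer there is one more tool, called after "Call:" as name(argument=value, ...) on one line, values as JSON. move_arm: Moves the arm, as the interface text tells. Its arguments: {"type":"object","properties":{"plan":{"type":"array","items":{"type":"number"}},"squeeze":{"type":"number"}},"required":["plan"]}

```bash
mkdir -p pics; cat > h.py <<'E'
import numpy as np, cv2
from workcell import manip
from scipy.spatial.transform import Rotation as R
def K(p): return np.array([[p['fx'],0,p['cx']],[0,p['fy'],p['cy']],[0,0,1.]]), np.array(p['dist'],float)
def w(p,x): T=np.array(p['cam_to_world']); return T[:3,:3]@np.array(x)+T[:3,3]
def ray(p,uv,z):
    k,d=K(p); n=cv2.undistortPoints(np.array(uv,float).reshape(-1,1,2),k,d).reshape(-1,2)
    T=np.array(p['cam_to_world']); v=np.c_[n,np.ones(len(n))]@T[:3,:3].T; o=T[:3,3]
    return o+v*((z-o[2])/v[:,2])[:,None]
def proj(p,X):
    k,d=K(p); M=np.linalg.inv(np.array(p['cam_to_world'])); return cv2.projectPoints(np.array(X,float).reshape(-1,3),cv2.Rodrigues(M[:3,:3])[0],M[:3,3],k,d)[0].reshape(-1,2)
def save(p,n,crop=None,s=1):
    im=cv2.cvtColor(p['color'],cv2.COLOR_RGB2BGR)
    if crop: a,b,c,d=crop; im=im[b:d,a:c]
    cv2.imwrite(f'pics/{n}.png',cv2.resize(im,None,fx=s,fy=s,interpolation=cv2.INTER_CUBIC))
E
python3 - <<'E'
from h import *
o=manip.get_obs(); print({k:np.round(v,3) for k,v in o.items()})
ps={n:manip.camera(n) for n in('scene','top')}
for n,p in ps.items():
    save(p,n+'0',s=1.5); print(n,np.round(np.array(p['cam_to_world']),3).tolist(),p['fx'])
    for l in ['gold_stick','black_stick','stand','magazine','rail','follower','marker','v_block','oil_bottle']:
        print(l,[(np.round(w(p,d['position']),3).tolist(),round(d['conf'],2)) for d in manip.look_for(p,l)[:3]])
    for l in ['gold_stick','gold_stick_mid','stand','magazine','channel_nose','window_mid','follower_face','rail_handle']:
        print('tip',l,[(np.round(w(p,d['position']),3).tolist(),round(d['conf'],2)) for d in manip.tip_of(p,l)[:3]])
E
```

```text
{'clock': np.float64(0.0), 'joint_pos': array([-1.136,  0.333, -0.065,  1.461,  0.022,  1.35 , -0.088]), 'joint_velocities': array([ 0.001, -0.002,  0.   ,  0.   ,  0.002,  0.002, -0.001]), 'tau': array([ 1.0000e-03, -6.2545e+01,  4.9000e-02, -3.9159e+01,  1.6000e-02,
        1.0000e-02, -0.0000e+00]), 'position': array([0.276, 0.561, 0.404]), 'ee_rot': array([ 0.227,  0.974, -0.001, -0.   ]), 'ft_force': array([-0.579, -0.672,  1.013]), 'torque': array([ 0.   , -0.006,  0.039]), 'grasp_force': np.float64(0.0), 'grip_width': np.float64(1.0)}
scene [[0.645, -0.464, 0.607, -0.103], [-0.764, -0.402, 0.505, -0.467], [0.009, -0.789, -0.614, 0.744], [0.0, 0.0, 0.0, 1.0]] 469.60386726373326
gold_stick [([0.5, 0.225, 0.072], 0.69), ([0.579, 0.26, 0.051], 0.68), ([0.424, 0.227, 0.054], 0.66)]
black_stick [([0.508, 0.306, 0.07], 0.68)]
stand [([0.49, 0.25, 0.038], 0.73)]
magazine [([0.431, -0.133, 0.028], 0.86)]
rail [([0.422, -0.19, 0.058], 0.79)]
follower [([0.453, -0.092, 0.048], 0.6)]
marker [([0.655, 0.022, 0.014], 0.51)]
v_block [([0.644, 0.196, 0.022], 0.54), ([0.506, 0.304, 0.075], 0.3
[... 1113 characters left out ...]
], 0.43)]
marker [([0.659, 0.037, 0.016], 0.51), ([0.448, -0.105, 0.007], 0.18)]
v_block [([0.652, 0.201, 0.024], 0.82)]
oil_bottle [([0.665, -0.155, 0.067], 0.89)]
tip gold_stick [([0.474, -0.011, 0.002], 0.65), ([0.503, 0.23, 0.005], 0.47), ([0.432, 0.297, 0.003], 0.45)]
tip gold_stick_mid [([0.426, 0.231, 0.045], 0.55), ([0.507, 0.232, 0.049], 0.52), ([0.585, 0.264, 0.051], 0.43)]
tip stand [([0.655, 0.031, -0.002], 0.66)]
tip magazine [([0.47, -0.008, -0.0], 0.62)]
tip channel_nose [([0.474, -0.009, 0.036], 0.69)]
tip window_mid [([0.505, 0.231, 0.051], 0.67)]
tip follower_face [([0.659, 0.035, 0.003], 0.56), ([0.454, -0.08, 0.031], 0.38)]
tip rail_handle [([0.418, -0.219, 0.084], 0.73)]
```

View pics/scene0.png

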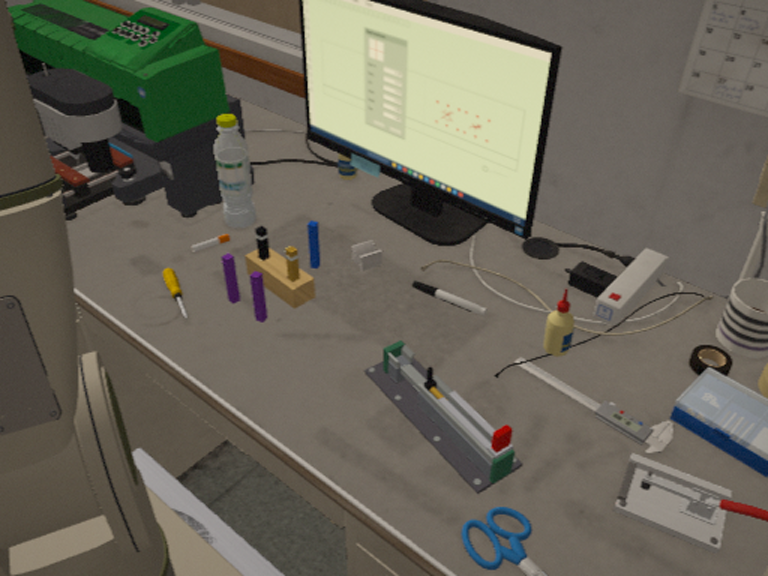

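View pics/top0.png

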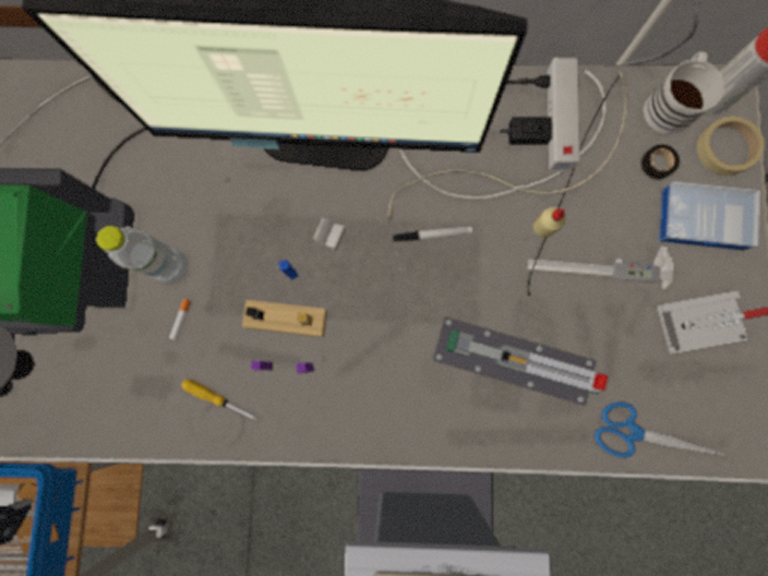

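The gold stick stands in the right well (top image 305,320; scene 292,262) and the black one in the left well. Purple and blue look-alikes stand around the stand. The magazine runs from the nose (453,341) to the red handle (600,381). Next I'll overlay wireframes to refine the poses.

```bash
cat > ov.py <<'E'
from h import *
def mag(x,y,yaw,P):
    c,s=np.cos(yaw),np.sin(yaw); P=np.array(P,float); return np.c_[x+c*P[:,0]-s*P[:,1],y+s*P[:,0]+c*P[:,1],P[:,2]]
def box(a,b,c,d,e,f): return [(x,y,z) for z in(e,f) for x,y in((a,c),(b,c),(b,d),(a,d))]
def draw(im,uv,s,o,col):
    q=((uv-o+.5)*s-.5)
    for i,j in[(0,1),(1,2),(2,3),(3,0),(4,5),(5,6),(6,7),(7,4),(0,4),(1,5),(2,6),(3,7)]:
        cv2.line(im,tuple(np.round(q[i]*8).astype(int).tolist()),tuple(np.round(q[j]*8).astype(int).tolist()),col,1,cv2.LINE_AA,3)
E
python3 - <<'E'
from ov import *
ims=[]
M=(0.4725,-0.011,np.deg2rad(-105.2)); S=(0.505,0.268,np.deg2rad(-2))
for n,cm,cs in(('scene',(235,220,355,330),(150,140,225,210)),('top',(285,205,410,275),(155,190,225,230))):
    p=manip.camera(n)
    c=cv2.cvtColor(p['color'],cv2.COLOR_RGB2BGR)
    for (a,b,e,f),T,boxes in((cm,M,[box(-.028,.228,-.038,.038,0,.006),box(-.012,0,-.0125,.0125,.034,.05),box(.209,.221,-.012,.012,.0565,.0865)]),(cs,S,[box(-.022,.022,-.065,.065,0,.04),box(-.007,.007,-.047,-.033,.04,.09)])):
        s=380/(e-a); im=cv2.resize(c[b:f,a:e],None,fx=s,fy=s,interpolation=cv2.INTER_CUBIC)
        for bx in boxes: draw(im,proj(p,mag(*T,bx)),s,np.array([a,b]),(0,255,255))
        ims.append(im)
def pad(i,h): return cv2.copyMakeBorder(i,0,h-i.shape[0],0,0,cv2.BORDER_CONSTANT)
r1=np.hstack([pad(ims[0],360),pad(ims[1],360)]); r2=np.hstack([pad(ims[2],230),pad(ims[3],230)])
cv2.imwrite('pics/ov1.png',np.vstack([r1,r2]))
E
```

```text
(no output)
```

View pics/ov1.png

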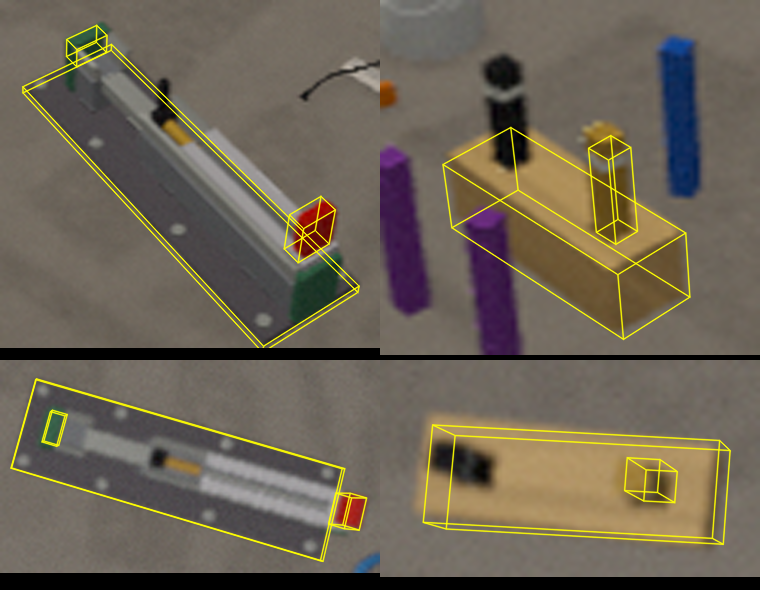

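The magazine fit is good to 1–2 mm at (0.4725, -0.011, -105.2°). The stand should be about (0.506, 0.272, -3.7°), which puts the gold stick near (0.503, 0.232) with its top at about 0.096.

```bash
cat >> h.py <<'E'
def down(az): # tool y at azimuth az (deg), pointing down
    a=np.deg2rad(az); y=np.array([np.cos(a),np.sin(a),0]); z=np.array([0,0,-1.]); return R.from_matrix(np.c_[np.cross(y,z),y,z])
def delta(grasp,Rt,start=None):
    o=manip.get_obs(); p0,R0=(o['position'],R.from_quat(o['ee_rot'])) if start is None else start
    tcp=np.array(grasp)-Rt.apply([0,0,.155])
    print('tcp',tcp.round(4),'turn',(R0.inv()*Rt).as_rotvec().round(4),'shift',R0.inv().apply(tcp-p0).round(4)); return tcp,Rt
E
python3 - <<'E'
from h import *
delta([.503,.232,.20],down(86.3)); delta([.503,.232,.083],down(86.3))
E
```

```text
tcp [0.503 0.232 0.355] turn [ 1.000e-04 -0.000e+00 -3.931e-01] shift [-0.3487 -0.1946  0.0497]
tcp [0.503 0.232 0.238] turn [ 1.000e-04 -0.000e+00 -3.931e-01] shift [-0.3487 -0.1946  0.1667]
```

Call:
move_arm(plan=[0,0,-0.393,-0.349,-0.195,0.05,0.0854,0,0,-0.393,-0.349,-0.195,0.05,0.0854,0,0,-0.393,-0.349,-0.195,0.05,0.0854,0,0,-0.393,-0.349,-0.195,0.05,0.0854,0,0,-0.393,-0.349,-0.195,0.05,0.0854,0,0,-0.393,-0.349,-0.195,0.05,0.0854,0,0,-0.393,-0.349,-0.195,0.05,0.0854,0,0,-0.393,-0.349,-0.195,0.05,0.0854,0,0,-0.393,-0.349,-0.195,0.05,0.0854,0,0,-0.393,-0.349,-0.195,0.09,0.0854,0,0,-0.393,-0.349,-0.195,0.09,0.0854])

```text
clock: 3.28
position: [0.5015, 0.2324, 0.3126]
ee_rot: [0.031, 1.0, -0.001, -0.002]
ft_force: [0.4, -0.3, 0.6]
grip_width: 0.998
grasp_force: 0.0
```

```bash
python3 - <<'E'
from h import *
o=manip.get_obs(); print(o['position'].round(4),o['joint_pos'].round(3))
p=manip.camera('scene'); save(p,'s1',(110,80,270,230),4)
delta([.503,.232,.083],down(86.3))
E
```

```text
[0.5015 0.2324 0.3126] [-0.621  0.245  0.12   1.775 -0.032  1.129  1.018]
tcp [0.503 0.232 0.238] turn [-0.0009 -0.002   0.0018] shift [-0.0009 -0.0004  0.0764]
```

View pics/s1.png

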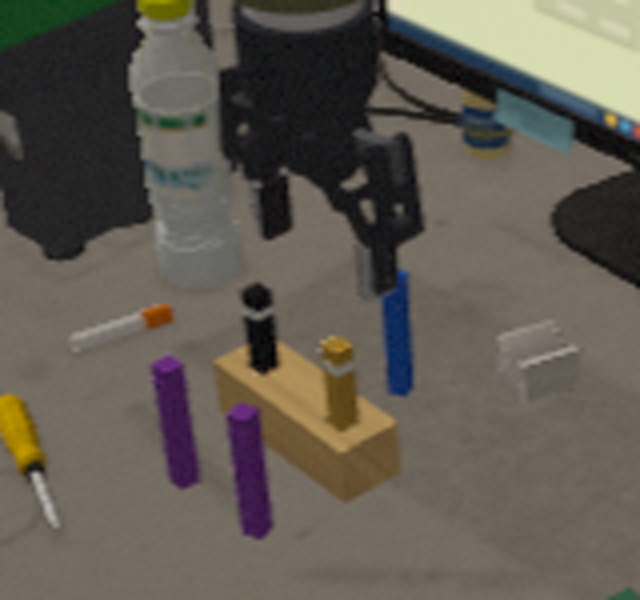

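The open fingers straddle the gold stick (tips at 270,230 and 378,290; stick top at 337,345). Next I descend and close.

Call:
move_arm(plan=[0,0,0,-0.001,0,0.04,0.0854,0,0,0,-0.001,0,0.075,0.0854,0,0,0,-0.001,0,0.075,0.0854,0,0,0,-0.001,0,0.075,0.0,0,0,0,-0.001,0,0.075,0.0,0,0,0,-0.001,0,0.075,0.0,0,0,0,-0.001,0,0.075,0.0,0,0,0,-0.001,0,0.075,0.0,0,0,0,-0.001,0,0.075,0.0], squeeze=30)

```text
clock: 4.45
position: [0.5043, 0.2313, 0.2402]
ee_rot: [0.033, 0.999, 0.0, 0.0]
ft_force: [-1.3, -1.7, 6.2]
grip_width: 0.156
grasp_force: 33.4
```

```bash
python3 - <<'E'
from h import *
o=manip.get_obs(); print(o['position'].round(4),o['joint_pos'].round(3),o['grip_width'],o['grasp_force'],o['ft_force'].round(1))
p=manip.camera('scene'); save(p,'s2',(110,80,270,230),4)
print(proj(p,[[.503,.232,.096]]))
# lay targets
R1=down(86.3)
s=(o['position'],R.from_quat(o['ee_rot']))
delta([.503,.232,.20],R1,s)
E
```

```text
[0.5043 0.2313 0.2402] [-0.612  0.33   0.116  1.836 -0.045  0.978  1.029] 0.15636191716777423 33.42147946357727 [-1.3 -1.7  6.2]
[[193.2886855  166.08605877]]
tcp [0.503 0.232 0.355] turn [ 0.0002  0.0004 -0.0005] shift [ 0.0013  0.0006 -0.1148]
```

View pics/s2.png

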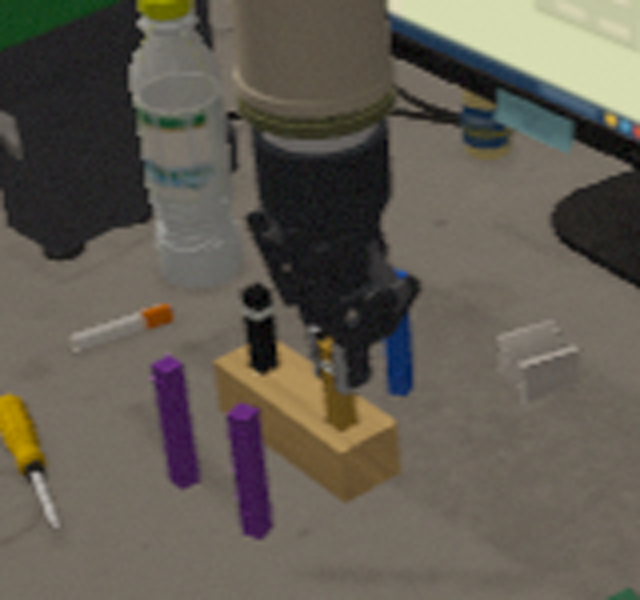

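The gold stick is gripped about 79 mm from its lower end. Now lift it, carry it to a clear spot and tilt it.

```bash
python3 - <<'E'
from h import *
delta([.505,.232,.20],down(86.3)); delta([.50,.12,.20],down(100))
for t in(50,55): delta([.50,.12,.10],down(100)*R.from_rotvec([0,-np.deg2rad(t),0]))
E
```

```text
tcp [0.505 0.232 0.355] turn [ 0.0002  0.0004 -0.0004] shift [-0.0007  0.0007 -0.1148]
tcp [0.5   0.12  0.355] turn [ 1.000e-04  4.000e-04 -2.395e-01] shift [-0.003  -0.1114 -0.1148]
tcp [0.3831 0.0994 0.1996] turn [-0.1044 -0.868  -0.2242] shift [ 0.1124 -0.1396  0.0405]
tcp [0.375  0.098  0.1889] turn [-0.1148 -0.9548 -0.2209] shift [ 0.1204 -0.1415  0.0513]
```

Call:
move_arm(plan=[0,0,0,0,0,-0.04,0,0,0,0,0,0,-0.09,0,0,0,0,0,0,-0.115,0,0,0,-0.12,0,-0.055,-0.115,0,0,0,-0.24,-0.003,-0.111,-0.115,0,0,0,-0.24,-0.003,-0.111,-0.115,0,-0.105,-0.868,-0.224,0.112,-0.14,0.04,0,-0.105,-0.868,-0.224,0.112,-0.14,0.04,0,-0.105,-0.868,-0.224,0.112,-0.14,0.04,0,-0.105,-0.868,-0.224,0.112,-0.14,0.04,0,-0.105,-0.868,-0.224,0.112,-0.14,0.04,0,-0.105,-0.868,-0.224,0.112,-0.14,0.04,0])

```text
clock: 6.0
position: [0.4037, 0.0872, 0.2076]
ee_rot: [-0.078, 0.957, -0.027, 0.277]
ft_force: [-0.4, -0.1, -1.2]
grip_width: 0.161
grasp_force: 32.3
```

```bash
python3 - <<'E'
from h import *
o=manip.get_obs(); print(o['position'].round(4),o['joint_pos'].round(3),o['grip_width'],o['grasp_force'],o['ft_force'].round(1))
Rt=R.from_quat(o['ee_rot']); print('grasp',(o['position']+Rt.apply([0,0,.155])).round(4), 'z',Rt.apply([0,0,1]).round(3))
p=manip.camera('scene'); save(p,'s3',(130,80,310,240),4)
R5=down(100)*R.from_rotvec([0,-np.deg2rad(50),0])
R6=down(100)*R.from_rotvec([0,-np.deg2rad(58),0])
delta([.50,.12,.058],R5); delta([.484,.117,.022],R5); delta([.484,.117,.022],R6)
E
```

```text
[0.4037 0.0872 0.2076] [ 0.108 -0.009 -0.515  2.392  0.76   0.319  0.649] 0.16092341326686188 32.26876974105835 [-0.4 -0.1 -1.2]
grasp [0.4865 0.0857 0.0766] z [ 0.534 -0.009 -0.845]
tcp [0.3831 0.0994 0.1576] turn [-0.1009 -0.3181  0.0316] shift [0.0406 0.0205 0.0306]
tcp [0.3671 0.0964 0.1216] turn [-0.1009 -0.3181  0.0316] shift [0.0733 0.0231 0.0525]
tcp [0.3545 0.0942 0.1041] turn [-0.0989 -0.4576  0.0388] shift [0.0933 0.0243 0.0606]
```

View pics/s3.png

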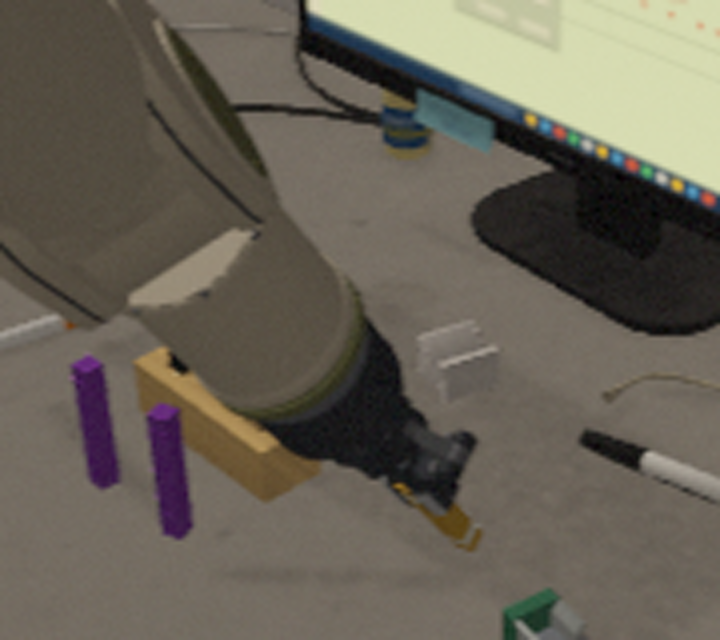

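The tilt stopped at about 32° because joint 4 is near its limit; the stick tip is at (475,540), close to the desk. I'll move outward and let the stick pivot in a light grip as I lower it.

```bash
python3 - <<'E'
from h import *
o=manip.get_obs(); Rt=R.from_quat(o['ee_rot']); delta([.545,.10,.095],Rt)
print(Rt.apply([0,1,0]).round(3))
E
```

```text
tcp [0.4622 0.1018 0.226 ] turn [0. 0. 0.] shift [-0.0618  0.0059  0.015 ]
[-0.131  0.987 -0.096]
```

Call:
move_arm(plan=[0,0,0,-0.03,0.003,0.0,0,0,0,0,-0.062,0.006,0.015,0,0,0,0,-0.062,0.006,0.015,0,0,0,0,-0.062,0.006,0.015,0])

```text
clock: 6.55
position: [0.4623, 0.1027, 0.2266]
ee_rot: [-0.078, 0.958, -0.027, 0.276]
ft_force: [-0.4, 0.0, -0.8]
grip_width: 0.152
grasp_force: 32.2
```

```bash
python3 - <<'E'
from h import *
o=manip.get_obs(); print(o['position'].round(4),o['joint_pos'].round(3))
Rt=R.from_quat(o['ee_rot']); print('grasp',(o['position']+Rt.apply([0,0,.155])).round(4), 'z',Rt.apply([0,0,1]).round(3))
R5=down(97)*R.from_rotvec([0,-np.deg2rad(40),0])
delta([.545,.10,.09],R5)
E
```

```text
[0.4623 0.1027 0.2266] [ 0.096  0.089 -0.496  2.243  0.732  0.385  0.722]
grasp [0.5448 0.1012 0.0954] z [ 0.533 -0.01  -0.846]
tcp [0.4461 0.0879 0.2087] turn [-0.0701 -0.143   0.0665] shift [ 0.0253 -0.0108  0.0066]
```

Call:
move_arm(plan=[-0.07,-0.143,0.066,0.025,-0.011,0.007,0,-0.07,-0.143,0.066,0.025,-0.011,0.007,0,-0.07,-0.143,0.066,0.025,-0.011,0.007,0], squeeze=20)

```text
clock: 6.92
position: [0.4455, 0.087, 0.2081]
ee_rot: [-0.058, 0.938, 0.021, 0.341]
ft_force: [0.7, 0.4, -0.6]
grip_width: 0.156
grasp_force: 32.3
```

```bash
python3 - <<'E'
from h import *
o=manip.get_obs(); print(o['position'].round(4),o['joint_pos'].round(3),o['grasp_force'],o['ft_force'].round(2))
Rt=R.from_quat(o['ee_rot']); G=o['position']+Rt.apply([0,0,.155]);z=Rt.apply([0,0,1]); print('grasp',G.round(4), 'z',z.round(3),'y',Rt.apply([0,1,0]).round(3))
d=z*[1,1,0]; th=np.arctan2(np.linalg.norm(d),-z[2]); d/=np.linalg.norm(d); print('tilt',np.rad2deg(th))
L=.079; B=G+d*L*np.sin(th)
for ph in (90-np.rad2deg(th),35,25,18,12,10):
    p=np.deg2rad(ph); T=B-d*L*np.cos(p); T[2]=L*np.sin(p)+.007*np.cos(p); print(ph); delta(T,Rt)
E
```

```text
[0.4455 0.087  0.2081] [ 0.052  0.064 -0.401  2.36   1.363  0.167  0.053] 32.2869998216629 [ 0.7   0.4  -0.56]
grasp [0.5443 0.0993 0.0894] z [ 0.638  0.079 -0.766] y [-0.123  0.992  0.   ]
tilt 39.996734704447604
50.003265295552396
tcp [0.4455 0.087  0.1838] turn [0. 0. 0.] shift [ 0.0156 -0.      0.0187]
35
tcp [0.4316 0.0853 0.1698] turn [0. 0. 0.] shift [ 0.0353 -0.      0.0204]
25
tcp [0.4248 0.0845 0.1585] turn [0. 0. 0.] shift [ 0.0479 -0.      0.0246]
18
tcp [0.4213 0.084  0.1498] turn [0. 0. 0.] shift [ 0.0561 -0.      0.029 ]
12
tcp [0.4192 0.0838 0.142 ] turn [0. 0. 0.] shift [ 0.0628 -0.      0.0336]
10
tcp [0.4186 0.0837 0.1394] turn [0. 0. 0.] shift [ 0.0649 -0.      0.0353]
```

```bash
python3 - <<'E'
from h import *
o=manip.get_obs(); Rt=R.from_quat(o['ee_rot']); G=o['position']+Rt.apply([0,0,.155]);z=Rt.apply([0,0,1])
d=z*[1,1,0]; th=np.arctan2(np.linalg.norm(d),-z[2]); d/=np.linalg.norm(d)
L=.079; B=G+d*(L*np.sin(th)+.012)
for ph,b in ((50,0),(42,3),(35,5),(28,7),(22,9),(17,10),(12,10),(10.5,10)):
    p=np.deg2rad(ph); T=B-d*L*np.cos(p); T[2]=L*np.sin(p)+.007*np.cos(p); print(ph); delta(T,Rt*R.from_rotvec([0,np.deg2rad(b),0]))
E
```

```text
50
tcp [0.4574 0.0885 0.1838] turn [0. 0. 0.] shift [ 0.0065 -0.      0.0264]
42
tcp [0.4558 0.0883 0.1819] turn [ 0.      0.0524 -0.    ] shift [ 0.0089 -0.      0.0268]
35
tcp [0.4542 0.0881 0.178 ] turn [ 0.      0.0873 -0.    ] shift [ 0.0126 -0.      0.0287]
28
tcp [0.4536 0.088  0.1733] turn [-0.      0.1222  0.    ] shift [ 0.0161 -0.      0.032 ]
22
tcp [0.4547 0.0882 0.1689] turn [0.     0.1571 0.    ] shift [ 0.018 -0.     0.036]
17
tcp [0.4548 0.0882 0.164 ] turn [ 0.      0.1745 -0.    ] shift [ 0.0212 -0.      0.0398]
12
tcp [0.453  0.088  0.1575] turn [ 0.      0.1745 -0.    ] shift [ 0.0267 -0.      0.0437]
10.5
tcp [0.4526 0.0879 0.1555] turn [ 0.      0.1745 -0.    ] shift [ 0.0283 -0.      0.0449]
```

Call:
move_arm(plan=[0,0,0,0.0065,0,0.0264,0,0,0,0,0.0065,0,0.0264,0,0,0.026,0,0.0077,0,0.0266,0,0,0.052,0,0.0089,0,0.0268,0,0,0.087,0,0.0126,0,0.0287,0,0,0.122,0,0.0161,0,0.032,0], squeeze=20)

```text
clock: 7.68
position: [0.4552, 0.0884, 0.1752]
ee_rot: [-0.059, 0.957, 0.017, 0.285]
ft_force: [-4.1, -3.2, 9.5]
grip_width: 0.158
grasp_force: 36.8
```

```bash
python3 - <<'E'
from h import *
o=manip.get_obs(); print(o['position'].round(4),o['joint_pos'].round(3),o['grasp_force'],o['grip_width'],o['ft_force'].round(2))
p=manip.camera('scene'); save(p,'s4',(200,130,320,230),5)
E
```

```text
[0.4552 0.0884 0.1752] [ 0.054  0.17  -0.398  2.31   1.044  0.202  0.39 ] 36.794782876968384 0.15814498349349965 [-4.13 -3.18  9.5 ]
```

View pics/s4.png

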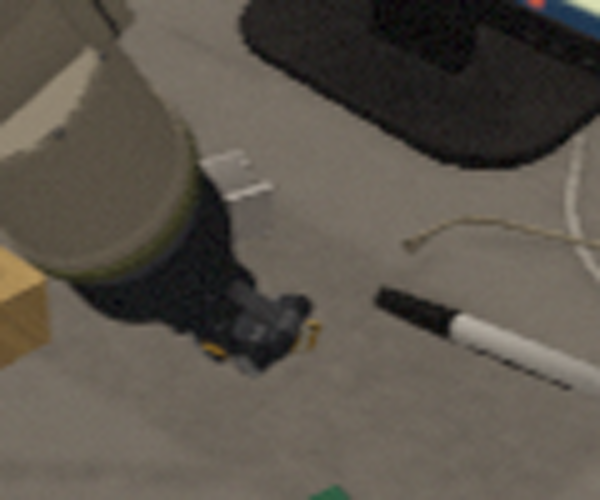

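The stick is pivoting in the grip: its far end shows at (313,330), its near end at (212,350), with 9.5 N contact. Continue lowering.

```bash
python3 - <<'E'
from h import *
o=manip.get_obs(); Rt=R.from_quat(o['ee_rot']); G=o['position']+Rt.apply([0,0,.155]);z=Rt.apply([0,0,1])
print(G.round(4), np.rad2deg(np.arccos(-z[2])))
d=z*[1,1,0]; d/=np.linalg.norm(d); L=.079
p0=np.arcsin((G[2]-.007)/L); print(np.rad2deg(p0)); B=G+d*L*np.cos(p0)
for ph in (26,22,18,14,11):
    p=np.deg2rad(ph); T=B-d*L*np.cos(p); T[2]=L*np.sin(p)+.007*np.cos(p); print(ph); delta(T,Rt)
E
```

```text
[0.5388 0.0984 0.0446] 32.99387915885907
28.437284341034427
26
tcp [0.4535 0.0881 0.1709] turn [0. 0. 0.] shift [0.0033 0.     0.0023]
22
tcp [0.4513 0.0878 0.1661] turn [0. 0. 0.] shift [0.0078 0.     0.0051]
18
tcp [0.4494 0.0876 0.1611] turn [0. 0. 0.] shift [0.0121 0.     0.0083]
14
tcp [0.4479 0.0874 0.1559] turn [0. 0. 0.] shift [0.0162 0.     0.0118]
11
tcp [0.447  0.0873 0.1519] turn [0. 0. 0.] shift [0.0191 0.0001 0.0146]
```

Call:
move_arm(plan=[0,0,0,0.0033,0,0.0023,0,0,0,0,0.0078,0,0.0051,0,0,0,0,0.0121,0,0.0083,0,0,0,0,0.0162,0,0.0118,0,0,0,0,0.0191,0,0.0146,0,0,0,0,0.0191,0,0.0146,0])

```text
clock: 8.48
position: [0.4467, 0.0874, 0.1517]
ee_rot: [-0.059, 0.957, 0.017, 0.284]
ft_force: [-3.9, -1.6, 6.0]
grip_width: 0.155
grasp_force: 37.7
```

```bash
python3 - <<'E'
from h import *
o=manip.get_obs(); print(o['position'].round(4),o['joint_pos'].round(3),o['grasp_force'],o['grip_width'],o['ft_force'].round(2))
Rt=R.from_quat(o['ee_rot']); print((o['position']+Rt.apply([0,0,.155])).round(4))
delta([.53,.097,.035],Rt)
E
```

```text
[0.4467 0.0874 0.1517] [-0.036  0.205 -0.31   2.341  1.379  0.175  0.046] 37.72021293640137 0.15546927362433527 [-3.94 -1.61  6.03]
[0.5307 0.0975 0.0218]
tcp [0.446  0.0868 0.1649] turn [0. 0. 0.] shift [-0.0066 -0.0005 -0.0115]
```

Call:
move_arm(plan=[0,0,0,0,0,0,0.017,0,0,0,0,0,0,0.02,0,0,0,0,0,0,0.05,0,0,0,0,0,0,0.0854,0,0,0,0,0,0,0.0854,0,0,0,-0.015,0,-0.026,0.0854,0,0,0,-0.05,0,-0.08,0.0854,0,0,0,-0.08,0,-0.13,0.0854,0,0,0,-0.08,0,-0.13,0.0854])

```text
clock: 9.6
position: [0.4473, 0.0818, 0.2703]
ee_rot: [-0.052, 0.957, 0.01, 0.285]
ft_force: [0.5, -1.3, 0.2]
grip_width: 0.998
grasp_force: 0.0
```

```bash
python3 - <<'E'
from h import *
o=manip.get_obs(); print(o['position'].round(4),o['joint_pos'].round(3),o['grasp_force'],o['grip_width'],o['ft_force'].round(2))
# move-away for view: tool down over y=.25?
delta([.50,.27,.26],down(97))
for n in('scene','top'):
    p=manip.camera(n)
    print(n,[(np.round(w(p,d['position']),3).tolist(),round(d['conf'],2)) for d in manip.look_for(p,'gold_stick')[:5]])
    hsv=cv2.cvtColor(p['color'],cv2.COLOR_RGB2HSV); c=(hsv[...,0]>15)&(hsv[...,0]<28)&(hsv[...,1]>130)&(hsv[...,2]>60)
    k,lab,st,ce=cv2.connectedComponentsWithStats(c.astype(np.uint8))
    for i in range(1,k):
        if 15<st[i,4]<600: print(st[i],ce[i].round(1),ray(p,[ce[i]],.01).round(3))
E
```

```text
[0.4473 0.0818 0.2703] [ 0.252 -0.052 -0.562  2.26   0.271  0.372  1.137] 0.0 0.9975856173892123 [ 0.5  -1.32  0.25]
tcp [0.5   0.27  0.415] turn [-0.0159  0.5785 -0.0129] shift [-0.1407  0.1799 -0.0834]
scene [([0.555, 0.096, 0.015], 0.68), ([0.426, 0.226, 0.054], 0.59)]
[22 76  4  8 19] [23.5 79.4] [[0.559 1.171 0.01 ]]
[164 172   9   9  33] [167.7 176.5] [[0.507 0.341 0.01 ]]
[108 178  13  21 144] [114.1 187.3] [[0.387 0.409 0.01 ]]
[176 182  33  22 228] [192.7 193.1] [[0.501 0.241 0.01 ]]
[190 182   8   6  18] [194.2 184.5] [[0.528 0.264 0.01 ]]
[257 194   6   6  17] [259.8 195.6] [[0.603 0.108 0.01 ]]
[243 197  16  17 121] [251.1 204.5] [[0.563 0.102 0.01 ]]
[238 211   7   8  42] [240.6 214.4] [[0.519 0.097 0.01 ]]
[286 258   9   8  38] [289.9 261.2] [[ 0.475 -0.082  0.01 ]]
top [([0.426, 0.228, 0.087], 0.62), ([0.571, 0.104, 0.016], 0.49)]
[256 184   6  20  89] [258.3 193.4] [[0.558 0.103 0.01 ]]
[339 237  11   5  26] [343.8 239.1] [[ 0.449 -0.11   0.01 ]]
[121 253  29  18 231] [134.7 261.2] [[0.383 0.404 0.01 ]]
[  0 320  12   2  19] [  5.6 320.5] [[0.239 0.701 0.01 ]]
[ 13 320  10  13  79] [ 18.  325.8] [[0.228 0.67  0.01 ]]
[ 75 338   8   9  20] [ 77.7 341.8] [[0.194 0.524 0.01 ]]
[ 58 341   9  11  31] [ 61.5 345.5] [[0.185 0.562 0.01 ]]
[ 67 345   7   9  16] [ 69.8 348.7] [[0.178 0.541 0.01 ]]
[ 12 346   9  12  48] [ 16.  351.5] [[0.17  0.667 0.01 ]]
[ 53 354  10   9  27] [ 57.8 358.2] [[0.157 0.567 0.01 ]]
```

The stick lies flat from about (0.515, 0.096) to (0.607, 0.108), az ≈ 7.2°, with its middle near (0.562, 0.102). Hover over it for the regrasp.

```bash
python3 - <<'E'
from h import *
delta([.562,.102,.12],down(97.2))
E
```

```text
tcp [0.562 0.102 0.275] turn [-0.0189  0.582  -0.0173] shift [-0.0992  0.0084  0.0596]
```

Call:
move_arm(plan=[-0.01,0.29,-0.01,-0.06,0.004,0,0.0854,-0.019,0.582,-0.017,-0.099,0.008,0.06,0.0854,-0.019,0.582,-0.017,-0.099,0.008,0.06,0.0854,-0.019,0.582,-0.017,-0.099,0.008,0.06,0.0854,-0.019,0.582,-0.017,-0.099,0.008,0.06,0.0854])

```text
clock: 10.42
position: [0.562, 0.102, 0.2716]
ee_rot: [-0.063, 0.998, -0.0, -0.002]
ft_force: [-0.6, -0.1, 0.2]
grip_width: 1.001
grasp_force: 0.0
```

```bash
python3 - <<'E'
from h import *
o=manip.get_obs(); print(o['position'].round(4),o['joint_pos'].round(3))
p=manip.camera('scene')
hsv=cv2.cvtColor(p['color'],cv2.COLOR_RGB2HSV); c=(hsv[...,0]>15)&(hsv[...,0]<28)&(hsv[...,1]>110)&(hsv[...,2]>50)
c[:190]=0;c[225:]=0;c[:,:225]=0;c[:,270:]=0
ys,xs=np.nonzero(c); print(len(ys),xs.min(),xs.max(),ys.min(),ys.max())
G=ray(p,np.c_[xs,ys],.008); m=(G.min(0)+G.max(0))/2; v=np.linalg.svd(G-G.mean(0))[2][0]; t=(G-G.mean(0))@v
print('mid',G.mean(0)+v*(t.min()+t.max())/2,'len',np.ptp(t),'az',np.rad2deg(np.arctan2(v[1],v[0])))
im=p['color'].copy(); q=proj(p,mid:=[[.562+s*.045*np.cos(.1257)-e*.007*np.sin(.1257),.102+s*.045*np.sin(.1257)+e*.007*np.cos(.1257),z] for z in(0,.014) for s,e in((-1,-1),(1,-1),(1,1),(-1,1))])
from ov import draw
b=cv2.cvtColor(im,cv2.COLOR_RGB2BGR)[180:240,200:290]; b=cv2.resize(b,None,fx=8,fy=8,interpolation=cv2.INTER_CUBIC); draw(b,q,8,np.array([200,180]),(0,255,255)); cv2.imwrite('pics/s5.png',b)
delta([.562,.102,.022],down(97.2))
E
```

```text
[0.562  0.102  0.2716] [ 0.161  0.375 -0.505  1.737  0.201  1.086  1.287]
194 238 262 194 218
mid [0.56052399 0.10264939 0.008     ] len 0.10196612480610777 az -171.43489082766197
tcp [0.562 0.102 0.177] turn [-0.0005 -0.0025  0.0006] shift [-0.0005 -0.      0.0952]
```

View pics/s5.png

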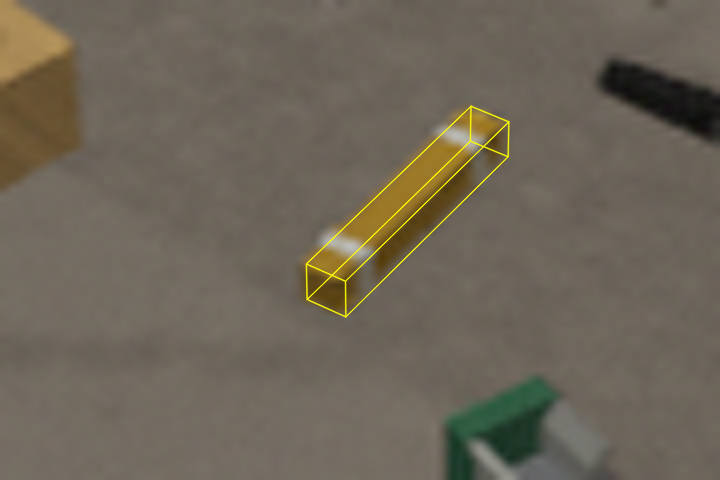

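The wireframe matches the flat stick (ends at 310,280 and 490,130) within 1 mm. Descend and grip.

Call:
move_arm(plan=[0,0,0,0,0,0.05,0.0854,0,0,0,0,0,0.085,0.0854,0,0,0,0,0,0.095,0.06,0,0,0,0,0,0.095,0.03,0,0,0,0,0,0.095,0.0,0,0,0,0,0,0.095,0.0,0,0,0,0,0,0.095,0.0,0,0,0,0,0,0.095,0.0,0,0,0,0,0,0.095,0.0], squeeze=50)

```text
clock: 11.6
position: [0.5623, 0.1023, 0.1805]
ee_rot: [-0.063, 0.998, 0.0, 0.0]
ft_force: [-1.0, -0.6, 6.4]
grip_width: 0.141
grasp_force: 49.8
```

```bash
python3 - <<'E'
from h import *
o=manip.get_obs(); print(o['position'].round(4),o['grasp_force'],o['grip_width'],o['ft_force'].round(2),o['joint_pos'].round(3))
h=o['position'][2]-.155; print('grasp height above stick bottom',h)
M=np.array([.4725,-.011,0]); ax=np.deg2rad(-105.2); d=np.array([np.cos(ax),np.sin(ax),0])
def at(x,zb): g=M+d*x; g[2]=zb+h; return g
delta([.562,.102,.10+h],down(97.2)); 
delta(at(.015,.10),down(97.2-60)); delta(at(.015,.10),down(-15.2))
E
```

```text
[0.5623 0.1023 0.1805] 49.81893718242645 0.14126200572697148 [-1.05 -0.64  6.36] [ 0.13   0.493 -0.472  1.798  0.274  0.916  1.235]
grasp height above stick bottom 0.025471024890094313
tcp [0.562  0.102  0.2805] turn [0.0008 0.0007 0.0008] shift [ 0.0003 -0.0002 -0.1   ]
tcp [ 0.4686 -0.0255  0.2805] turn [1.100e-03 3.000e-04 1.048e+00] shift [ 0.1091 -0.1149 -0.1002]
tcp [ 0.4686 -0.0255  0.2805] turn [ 1.2000e-03 -3.0000e-04  1.9626e+00] shift [ 0.1091 -0.1149 -0.1002]
```

Call:
move_arm(plan=[0,0,0,0,0,-0.04,0,0,0,0,0,0,-0.1,0,0,0,0.18,0.01,-0.01,-0.1,0,0,0,0.36,0.03,-0.03,-0.1,0,0,0,0.54,0.05,-0.05,-0.1,0,0,0,0.72,0.07,-0.07,-0.1,0,0,0,0.9,0.09,-0.09,-0.1,0,0,0,1.08,0.109,-0.115,-0.1,0,0,0,1.26,0.109,-0.115,-0.1,0,0,0,1.44,0.109,-0.115,-0.1,0,0,0,1.62,0.109,-0.115,-0.1,0,0,0,1.8,0.109,-0.115,-0.1,0])

```text
clock: 13.1
position: [0.4683, -0.0257, 0.2797]
ee_rot: [0.744, 0.668, 0.0, -0.0]
ft_force: [0.9, 0.2, -1.0]
grip_width: 0.141
grasp_force: 49.0
```

```bash
cat >> ov.py <<'E'
M=np.array([.4725,-.011,0]); ax=np.deg2rad(-105.2); dd=np.array([np.cos(ax),np.sin(ax),0])
def at(x,zb,h=.0255,y=0): g=M+dd*x+np.array([-dd[1],dd[0],0])*y; g[2]=zb+h; return g
E
python3 - <<'E'
from ov import *
o=manip.get_obs(); print(o['position'].round(4),o['grasp_force'],o['grip_width'],o['ft_force'].round(2),o['joint_pos'].round(3))
delta(at(.015,.10),down(-15.2)); delta(at(.015,.06),down(-15.2))
E
```

```text
[ 0.4683 -0.0257  0.2797] 49.026421308517456 0.14067728180407582 [ 0.94  0.24 -0.99] [ 0.223  0.123 -0.28   1.996  0.039  1.028 -0.183]
tcp [ 0.4686 -0.0255  0.2805] turn [-0.0006 -0.0005  0.1568] shift [ 0.0002  0.0002 -0.0008]
tcp [ 0.4686 -0.0255  0.2405] turn [-0.0006 -0.0005  0.1568] shift [0.0002 0.0002 0.0392]
```

Call:
move_arm(plan=[0,0,0.157,0,0,0.015,0,0,0,0.157,0,0,0.031,0,0,0,0.157,0,0,0.031,0,0,0,0.157,0,0,0.031,0])

```text
clock: 13.6
position: [0.4684, -0.0257, 0.2483]
ee_rot: [0.792, 0.61, -0.0, -0.001]
ft_force: [0.6, -0.0, -0.1]
grip_width: 0.143
grasp_force: 49.0
```

```bash
python3 - <<'E'
from ov import *
o=manip.get_obs(); print(o['position'].round(4),o['ft_force'].round(2)); print(o['ee_rot'])
zb=o['position'][2]-.155-.0255; T=(M[0],M[1],ax)
ims=[]
for n,(a,b,e,f) in(('scene',(235,210,355,330)),('top',(285,200,405,275))):
    p=manip.camera(n); c=cv2.cvtColor(p['color'],cv2.COLOR_RGB2BGR)
    s=390/(e-a); im=cv2.resize(c[b:f,a:e],None,fx=s,fy=s,interpolation=cv2.INTER_CUBIC); raw=im.copy()
    for bx,col in((box(-.028,.228,-.038,.038,0,.006),(0,255,255)),(box(-.012,0,-.0125,.0125,.034,.05),(0,255,255)),(box(.015-.045,.015+.045,-.007,.007,zb,zb+.014),(255,0,255)),(box(.074,.08,-.003,.003,.049,.074),(255,255,0))): draw(im,proj(p,mag(*T,bx)),s,np.array([a,b]),col)
    ims.append(np.hstack([im,raw]) )
v=np.vstack(ims); cv2.imwrite('pics/ov2.png',v[:600]); print(v.shape)
delta(at(.015,.056),down(-15.2)); delta(at(.050,.056),down(-15.2)); delta(at(.050,.034),down(-15.2))
E
```

```text
[ 0.4684 -0.0257  0.2483] [ 0.61 -0.04 -0.12]
[ 7.92071931e-01  6.10427167e-01 -3.29946143e-04 -7.88439657e-04]
(634, 780, 3)
tcp [ 0.4686 -0.0255  0.2365] turn [-0.0011 -0.0005  0.0068] shift [0.0002 0.     0.012 ]
tcp [ 0.4594 -0.0593  0.2365] turn [-0.0011 -0.0005  0.0068] shift [-0.0348 -0.0002  0.012 ]
tcp [ 0.4594 -0.0593  0.2145] turn [-0.0011 -0.0005  0.0068] shift [-0.0348 -0.0002  0.034 ]
```

View pics/ov2.png

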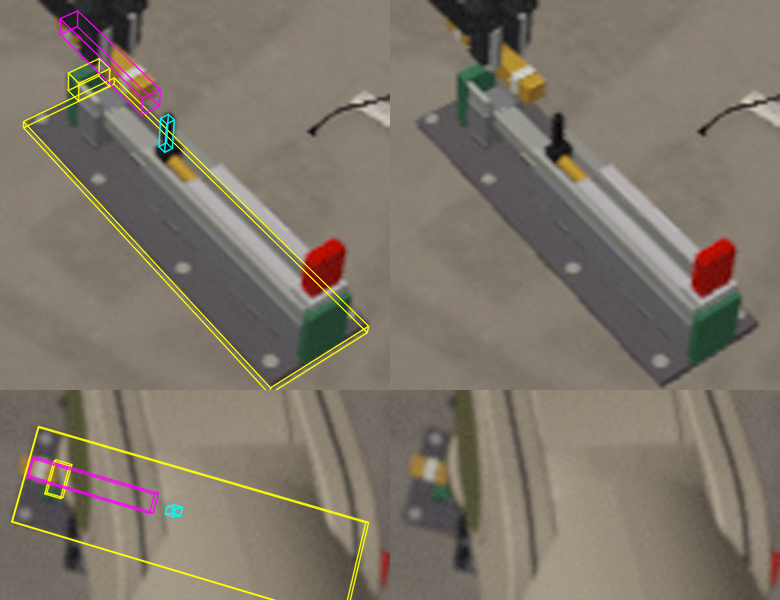

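The stick is level and in line with the channel. Its end sits about 4 mm closer to the nose than modelled, so the grasp is off the stick's middle by -4 mm, and I'll allow for that. The stem overlay matches. Next: lower and push the follower back.

Call:
move_arm(plan=[0,0,0.007,0,0,0.012,0,0,0,0.007,0,0,0.012,0,0,0,0.007,-0.015,0,0.012,0,0,0,0.007,-0.025,0,0.012,0,0,0,0.007,-0.033,0,0.012,0,0,0,0.007,-0.04,0,0.012,0,0,0,0.007,-0.04,0,0.012,0,0,0,0.007,-0.04,0,0.012,0])

```text
clock: 14.7
position: [0.458, -0.064, 0.236]
ee_rot: [0.795, 0.607, -0.0, -0.001]
ft_force: [0.8, 4.2, -1.4]
grip_width: 0.142
grasp_force: 49.0
```

```bash
python3 - <<'E'
from ov import *
o=manip.get_obs(); print(o['position'].round(4),o['ft_force'].round(2),'along',o['ft_force']@dd)
zb=o['position'][2]-.155-.0255; T=(M[0],M[1],ax); gx=(o['position']-M)@dd; print(gx,zb,(o['position']-M)@[-dd[1],dd[0],0])
p=manip.camera('scene'); a,b,e,f=245,215,325,290; c=cv2.cvtColor(p['color'],cv2.COLOR_RGB2BGR)
s=5; im=cv2.resize(c[b:f,a:e],None,fx=s,fy=s,interpolation=cv2.INTER_CUBIC); raw=im.copy(); x=gx-.004
for bx,col in((box(-.012,0,-.0125,.0125,.034,.05),(0,255,255)),(box(x-.045,x+.045,-.007,.007,zb,zb+.014),(255,0,255)),(box(x+.045,x+.051,-.003,.003,.049,.074),(255,255,0))): draw(im,proj(p,mag(*T,bx)),s,np.array([a,b]),col)
cv2.imwrite('pics/ov3.png',np.hstack([im,raw]))
delta(at(.055,.034),down(-15.2))
E
```

```text
[ 0.458 -0.064  0.236] [ 0.77  4.19 -1.37] along -4.247421511625403
0.0549713059958152 0.0554991352984715 -8.4995946448788e-05
tcp [ 0.4581 -0.0641  0.2145] turn [-0.0019 -0.0005 -0.0008] shift [-0.0001  0.0001  0.0215]
```

View pics/ov3.png

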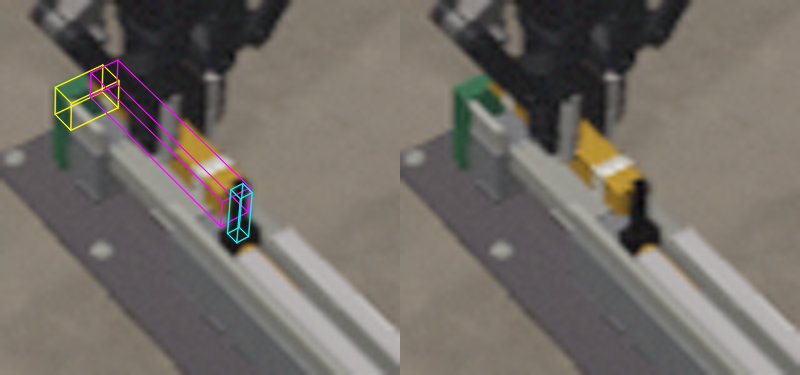

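The follower is pushed back, with 4.2 N along the channel; the stick end is at the stem (635,190) and the front end is clear of the nose (495,90). Lower it while watching forces.

Call:
move_arm(plan=[0,0,0,0,0,0.004,0,0,0,0,0,0,0.008,0,0,0,0,0,0,0.012,0,0,0,0,0,0,0.015,0,0,0,0,0,0,0.015,0])

```text
clock: 15.38
position: [0.4579, -0.0644, 0.2207]
ee_rot: [0.795, 0.607, -0.001, -0.001]
ft_force: [1.6, 3.1, -0.8]
grip_width: 0.142
grasp_force: 49.1
```

Call:
move_arm(plan=[0,0,0,0,0,0.003,0,0,0,0,0,0,0.005,0,0,0,0,0,0,0.0065,0,0,0,0,0,0,0.0065,0])

```text
clock: 15.88
position: [0.4579, -0.0644, 0.2144]
ee_rot: [0.795, 0.607, -0.0, -0.001]
ft_force: [1.1, 3.6, 2.9]
grip_width: 0.142
grasp_force: 49.3
```

Call:
move_arm(plan=[0,0,0,0,0,0.0015,0,0,0,0,0,0,0.0015,0,0,0,0,0,0,0.0025,0,0,0,0,0,0,0.0025,0])

```text
clock: 16.38
position: [0.4581, -0.0643, 0.2142]
ee_rot: [0.795, 0.607, -0.001, -0.001]
ft_force: [-13.9, 5.7, 36.7]
grip_width: 0.144
grasp_force: 53.6
```

```bash
python3 - <<'E'
from ov import *
o=manip.get_obs(); print(o['position'].round(4),o['ft_force'].round(2),'along',o['ft_force']@dd)
T=(M[0],M[1],ax); gx=(o['position']-M)@dd; print(gx)
p=manip.camera('scene'); a,b,e,f=245,215,325,290; c=cv2.cvtColor(p['color'],cv2.COLOR_RGB2BGR)
s=5; im=cv2.resize(c[b:f,a:e],None,fx=s,fy=s,interpolation=cv2.INTER_CUBIC); raw=im.copy(); x=gx-.004
for bx,col in((box(x-.045,x+.045,-.007,.007,.034,.048),(255,0,255)),(box(x+.045,x+.051,-.003,.003,.049,.074),(255,255,0))): draw(im,proj(p,mag(*T,bx)),s,np.array([a,b]),col)
cv2.imwrite('pics/ov4.png',np.hstack([im,raw]))
E
```

```text
[ 0.4581 -0.0643  0.2142] [-13.86   5.69  36.69] along -1.8538280107961531
0.05524829396186068
```

View pics/ov4.png

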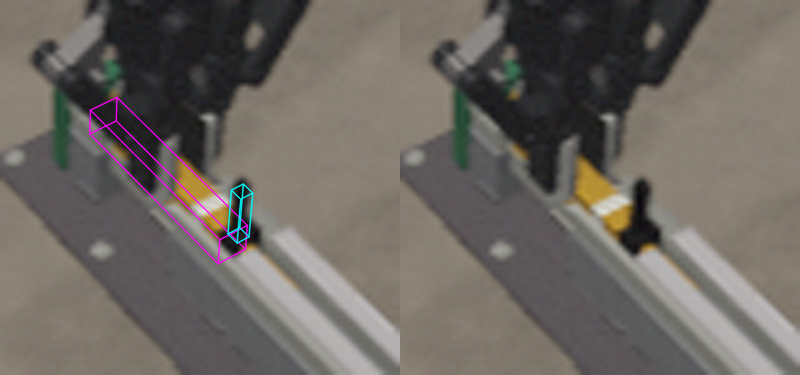

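The stick is seated: the height matches and the stick's top is below the wall tops at (600,190). First I relieve the downward force, then slide towards the nose while gripped so the spring can't fling it.

Call:
move_arm(plan=[0,0,0,0,0,-0.002,0,0,0,0,0,0,-0.002,0,0,0,0,0.002,0,-0.002,0,0,0,0,0.004,0,-0.002,0,0,0,0,0.004,0,-0.002,0])

```text
clock: 17.05
position: [0.4588, -0.0619, 0.2144]
ee_rot: [0.795, 0.606, -0.001, -0.0]
ft_force: [-4.1, -2.7, 11.6]
grip_width: 0.142
grasp_force: 50.5
```

```bash
python3 - <<'E'
from ov import *
o=manip.get_obs(); print(o['position'].round(4),o['ft_force'].round(2),'along',o['ft_force']@dd,'lat',o['ft_force']@[-dd[1],dd[0],0],(o['position']-M)@dd)
E
```

```text
[ 0.4588 -0.0619  0.2144] [-4.05 -2.67 11.64] along 3.6433860546200685 lat -3.2092042995581562 0.05273525876954786
```

Call:
move_arm(plan=[0,0,0,0,0,-0.0007,0,0,0,0,0.001,0,-0.0007,0,0,0,0,0.002,0,-0.0007,0,0,0,0,0.002,0,-0.0007,0])

```text
clock: 17.55
position: [0.4592, -0.0597, 0.2145]
ee_rot: [0.795, 0.606, -0.001, -0.0]
ft_force: [-0.6, -5.2, 1.8]
grip_width: 0.138
grasp_force: 49.3
```

```bash
python3 - <<'E'
from ov import *
o=manip.get_obs(); print(o['position'].round(4),o['ft_force'].round(2),'along',o['ft_force']@dd,'lat',o['ft_force']@[-dd[1],dd[0],0],(o['position']-M)@dd)
E
```

```text
[ 0.4592 -0.0597  0.2145] [-0.62 -5.2   1.8 ] along 5.1787017143827585 lat 0.7613601437703025 0.050520950134727786
```

The along-channel force has reversed to +5 N, so the stick is against the nose. Release and rise.

Call:
move_arm(plan=[0,0,0,0,0,0,0.03,0,0,0,0,0,0,0.05,0,0,0,0,0,0,0.07,0,0,0,0,0,0,0.07,0,0,0,0,0,-0.03,0.07,0,0,0,0,0,-0.08,0.07,0,0,0,0,0,-0.12,0.07,0,0,0,0,0,-0.12,0.07])

```text
clock: 18.55
position: [0.4606, -0.0586, 0.3377]
ee_rot: [0.795, 0.607, 0.002, 0.001]
ft_force: [0.0, 0.4, -0.7]
grip_width: 0.823
grasp_force: 0.0
```

```bash
python3 - <<'E'
from ov import *
o=manip.get_obs(); print(o['position'].round(4),o['ft_force'].round(2),o['grip_width'])
T=(M[0],M[1],ax)
p=manip.camera('scene'); a,b,e,f=245,205,350,310; c=cv2.cvtColor(p['color'],cv2.COLOR_RGB2BGR)
s=3.8; im=cv2.resize(c[b:f,a:e],None,fx=s,fy=s,interpolation=cv2.INTER_CUBIC); raw=im.copy()
for bx,col in((box(0,.09,-.007,.007,.034,.048),(255,0,255)),(box(.09,.096,-.003,.003,.049,.074),(255,255,0)),(box(.209,.221,-.012,.012,.0565,.0865),(0,255,255))): draw(im,proj(p,mag(*T,bx)),s,np.array([a,b]),col)
cv2.imwrite('pics/ov5.png',np.hstack([im,raw]))
h=manip.tip_of(p,'rail_handle'); H=w(p,h[0]['position']); print(H,(H-M)@dd,(H-M)@[-dd[1],dd[0],0])
E
```

```text
[ 0.4606 -0.0586  0.3377] [ 0.03  0.44 -0.68] 0.8233561294366238
[ 0.41617709 -0.21808831  0.09208334] 0.21461089620086543 -5.622278534842692e-05
```

View pics/ov5.png

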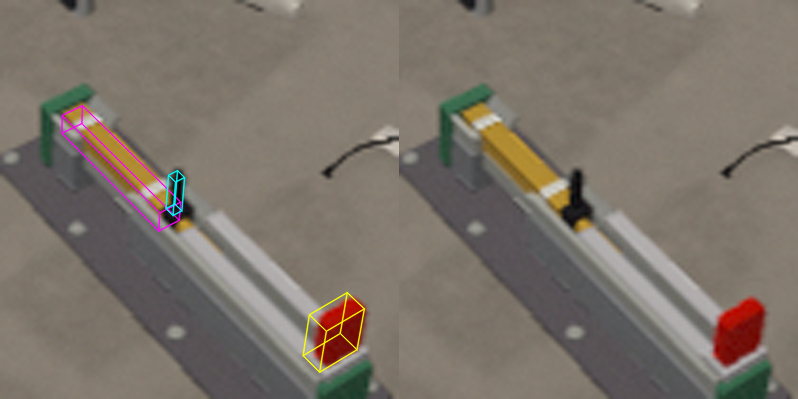

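The loaded stick lies in the channel against the nose (470,110), with the follower at its end (575,205). The handle is at x ≈ 0.215. That's more pictures viewed than the limit of 10, so from here I'll use measurements only. Now shut the rail.

```bash
python3 - <<'E'
from ov import *
delta(at(.262,.081,0)+[0,0,.10],down(-15.2)); delta(at(.262,.081,0),down(-15.2)); delta(at(.133,.081,0),down(-15.2))
E
```

```text
tcp [ 0.4038 -0.2638  0.336 ] turn [-0.0017 -0.0002 -0.0014] shift [-0.2126  0.0003 -0.0016]
tcp [ 0.4038 -0.2638  0.236 ] turn [-0.0017 -0.0002 -0.0014] shift [-0.2127  0.0004  0.0984]
tcp [ 0.4376 -0.1393  0.236 ] turn [-0.0017 -0.0002 -0.0014] shift [-0.0837  0.0003  0.0984]
```

Call:
move_arm(plan=[0,0,0,-0.055,0,0,0.0,0,0,0,-0.11,0,0,0.0,0,0,0,-0.165,0,0,0.0,0,0,0,-0.213,0,0,0.0,0,0,0,-0.213,0,0,0.0,0,0,0,-0.213,0,0.05,0.0,0,0,0,-0.213,0,0.098,0.0,0,0,0,-0.213,0,0.098,0.0,0,0,0,-0.2,0,0.098,0.0,0,0,0,-0.19,0,0.098,0.0,0,0,0,-0.18,0,0.098,0.0,0,0,0,-0.17,0,0.098,0.0])

```text
clock: 20.15
position: [0.4152, -0.2222, 0.2376]
ee_rot: [0.795, 0.607, -0.0, 0.0]
ft_force: [0.2, -2.7, 1.6]
grip_width: -0.002
grasp_force: 1.2
```

```bash
python3 - <<'E'
from ov import *
o=manip.get_obs(); print(o['position'].round(4),o['ft_force'].round(2),'along',o['ft_force']@dd,(o['position']-M)@dd)
p=manip.camera('scene'); h=manip.tip_of(p,'rail_handle'); print([((w(p,q['position'])-M)@dd).round(3) for q in h])
delta(at(.133,.081,0),down(-15.2))
E
```

```text
[ 0.4152 -0.2222  0.2376] [ 0.24 -2.71  1.64] along 2.5478413179362085 0.21879660442132334
[np.float64(0.197)]
tcp [ 0.4376 -0.1393  0.236 ] turn [-0.0013 -0.0006  0.0002] shift [0.0851 0.0001 0.0011]
```

Call:
move_arm(plan=[0,0,0,0.015,0,0,0.0,0,0,0,0.03,0,0,0.0,0,0,0,0.045,0,0,0.0,0,0,0,0.06,0,0,0.0,0,0,0,0.07,0,0,0.0,0,0,0,0.078,0,0,0.0,0,0,0,0.081,0,0,0.0,0,0,0,0.081,0,0,0.0])

```text
clock: 21.25
position: [0.4361, -0.1442, 0.2365]
ee_rot: [0.795, 0.607, -0.0, -0.001]
ft_force: [-0.2, 0.1, -0.8]
grip_width: 0.001
grasp_force: 0.0
```

```bash
python3 - <<'E'
from ov import *
o=manip.get_obs(); print(o['position'].round(4),o['ft_force'].round(2),'along',o['ft_force']@dd,(o['position']-M)@dd)
p=manip.camera('scene'); h=manip.tip_of(p,'rail_handle'); print([((w(p,q['position'])-M)@dd).round(3) for q in h])
E
```

```text
[ 0.4361 -0.1442  0.2365] [-0.16  0.07 -0.81] along -0.024747098336819356 0.1381045516627619
[]
```

Call:
move_arm(plan=[0,0,0,0.002,0,0,0.0,0,0,0,0.004,0,0,0.0,0,0,0,0.006,0,0,0.0,0,0,0,0.006,0,0,0.0])

```text
clock: 21.85
position: [0.4376, -0.1389, 0.2366]
ee_rot: [0.795, 0.607, -0.001, -0.001]
ft_force: [-0.7, -4.2, -0.4]
grip_width: 0.002
grasp_force: 2.1
```

Call:
move_arm(plan=[0,0,0,0.002,0,0,0.0,0,0,0,0.003,0,0,0.0,0,0,0,0.004,0,0,0.0,0,0,0,0.004,0,0,0.0])

```text
clock: 22.35
position: [0.4378, -0.1381, 0.2367]
ee_rot: [0.796, 0.605, -0.002, 0.0]
ft_force: [-4.8, -18.7, -0.7]
grip_width: -0.0
grasp_force: 9.8
```

The rail has hit its stop (19 N, no further travel). Back off, rise and verify.

Call:
move_arm(plan=[0,0,0,-0.01,0,0,0.0,0,0,0,-0.02,0,0,0.0,0,0,0,-0.02,0,-0.06,0.0,0,0,0,-0.02,0,-0.12,0.0,0,0,0,-0.05,0.0,-0.17,0.0,0,0,0,-0.1,0.0,-0.17,0.0,0,0,0,-0.1,0.0,-0.17,0.0])

```text
clock: 23.22
position: [0.4113, -0.2345, 0.407]
ee_rot: [0.796, 0.605, -0.0, -0.0]
ft_force: [0.3, 0.6, -1.7]
grip_width: 0.0
grasp_force: 0.0
```

```bash
python3 - <<'E'
from ov import *
o=manip.get_obs(); print(o['position'].round(4),o['ft_force'].round(2),np.abs(o['joint_velocities']).max())
n=np.array([-dd[1],dd[0],0])
for cam in('scene','top'):
    p=manip.camera(cam)
    for l in('rail_handle','gold_stick_mid','follower_face'):
        print(cam,l,[(((X:=w(p,q['position']))-M)@dd,(X-M)@n,X[2],round(q['conf'],2)) for q in manip.tip_of(p,l)[:3]])
    hsv=cv2.cvtColor(p['color'],cv2.COLOR_RGB2HSV); c=((hsv[...,0]<6)|(hsv[...,0]>174))&(hsv[...,1]>170)&(hsv[...,2]>90)
    ys,xs=np.nonzero(c); G=ray(p,np.c_[xs,ys],.072)-M; u=G@dd; k=(np.abs(G@n)<.04)&(u>0)&(u<.3); print('red',k.sum(),u[k].mean() if k.any() else 0)
E
```

```text
[ 0.4113 -0.2345  0.407 ] [ 0.3   0.56 -1.66] 0.06880128072092616
scene rail_handle [(np.float64(0.11035347178916961), np.float64(0.002674059909891271), np.float64(0.08932019052591844), 0.57)]
scene gold_stick_mid [(np.float64(-0.28412663223764306), np.float64(-0.11802073227000325), np.float64(0.04686097871449768), 0.7), (np.float64(-0.22243419700036154), np.float64(-0.10698436648946394), np.float64(0.04415320013197588), 0.68), (np.float64(-0.2919940236345313), np.float64(0.03697552434689267), np.float64(0.04831857514612947), 0.49)]
scene follower_face [(np.float64(0.045043257211106025), np.float64(0.002863884281619406), np.float64(0.04045681120689082), 0.58), (np.float64(0.08838997380256809), np.float64(0.0008146784107372682), np.float64(0.036652482614588644), 0.5)]
red 144 0.11304656731986065
top rail_handle [(np.float64(0.11393092851494302), np.float64(0.0011465513592596951), np.float64(0.083343694597245), 0.9), (np.float64(-0.08931882320767538), np.float64(0.16641829003288636), np.float64(0.004532205457079441), 0.67)]
top gold_stick_mid [(np.float64(-0.3003565947083419), np.float64(0.03673848741364983), np.float64(0.04941447136097865), 0.63), (np.float64(0.044736859421629444), np.float64(0.0006904304474504356), np.float64(0.03648483464500596), 0.56), (np.float64(-0.2896971008954905), np.float64(-0.12278728660010879), np.float64(0.043451869834378876), 0.53)]
top follower_face [(np.float64(0.08894163860218629), np.float64(0.0005152125830304045), np.float64(0.03331043764743391), 0.43)]
red 50 0.11431026140522489
```

The measurements agree: handle at about 0.114 (shut is 0.115), stick middle at 0.045, follower face at 0.089. Handing in.

```bash
python3 -c "
from workcell import manip
print(manip.hand_in())"
```

```text
the job is handed in; nothing more can be done
None
```

The job is handed in, verdict not shown: the last check had the gold stick's middle about 45 mm from the nose, follower on its end and rail shut to within about 1–2 mm at 23 s, but I viewed 12 pictures, over the limit of 10.

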